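# Secure a tube rack on the tilting mixer

### The job

Put the rack of blue-capped tubes on the tilting mixer: press down the catch lever so that the sprung keeper bar swings open by itself, then lower the rack lengthwise into the sloping bed between the four corner brackets until it sits flat on the bed, setting it down before you let go. Then swing the keeper bar back over the rack against its spring until the catch snaps over its end and holds it fully shut. Leave the orange-capped rack, the tip box and the bottle alone.

Things in the scene. Friction and masses are not known exactly. Their poses are not given: they have to be found in the camera images.
- rack_mid (a point): Centre of the loose white rack with twelve BLUE caps (the one to load), 21.5 mm over its underside. Body 56 (its x) by 140 (its y) by 43 mm high (its z); two rows of 13 mm round caps, 18 mm either side of the middle, stand 6 mm above it. 0.14 to 0.28 kg. It may lie either way round in the bed. Grip it across its 56 mm width.
- other_rack_mid (a point): Centre of a rack of the same shape with ORANGE caps. A bystander; it stands beside the blue one, nearer to or farther from the robot.
- tip_box: Bystander: dark pipette-tip box with a cream lid, 83 by 122 by 84 mm high, origin at the centre of its underside.
- bottle: Bystander: white buffer bottle with a blue cap, 72 mm across, 165 mm high, origin at the centre of its underside.
- bed_center (a point): Centre of the sloping bed's floor (dark mat), 103 mm above the bench. z: normal of the bed; y: level along the bed from the keeper bar's hinge to the catch; x: up the slope. Four flared corner brackets, 14 mm high, 3 mm thick, leave a nest 64 mm (x) by 150 mm (y) for the rack, long sides along y; the middle 88 mm of each long side is open for fingers. Bed plate 124 by 250 mm.
- keeper_hinge (a point): On the keeper bar's hinge axis, at x 0, y -95, z 51 mm in the frame of bed_center. Its axes turn with the bar: x is the hinge axis (the bed's x), y runs along the bar to its free end, z is its outer face (away from the bed when shut). Steel bar 10 mm wide (x), 6 mm thick (z), 203 mm long from the hinge; when shut its underside is 48 mm above the bed, between the cap rows.
- keeper_grip (a point): Centre of the outer face of the red pad on the keeper bar, 169 mm from the hinge along the bar and 5.5 mm out from its middle plane; pad 14 mm wide, 38 mm long, on top of the bar. Push here to shut the bar (fingers together). Same axes as keeper_hinge.
- keeper (a joint): Angle of the keeper bar, rad. 0: shut under the catch's hook; grows as it swings up about the hinge, to 1.75 wide open; can be pressed to -0.022 (buffer). A damped torsion spring drives it open (0.5 N m shut, 0.15 wide open): once unhooked and free it opens in about 1.5 s. Pushing at the red pad takes 2 to 5 N, about 6 to 8 to pass the hook, met at about 0.06 and snapping over the bar's end just below 0.
- catch_pad (a point): Centre of the top of the red pad (26 by 30 mm, 6 thick) on the catch lever, at x 0, y 156, z 35 mm in the frame of bed_center at rest. Pressed against the bed's z it swings the hook outwards. The hook stands between bar and pad, to y 117 and 73 mm above the bed; its top moves out by up to 15 mm. The bar's end (y 108) springs up when freed: keep the hand outside y 115 mm.
- catch (a joint): Angle of the catch lever, rad. 0: at rest, hook in; grows as the pad is pressed, to 0.25 (pad 13 mm lower). The bar is freed at about 0.15. A spring brings it back; about 4 N at the pad opens it fully.
- bed (a joint): Tilt of the bed, rad: 0 level, grows as it slopes down towards the robot. Stopped at 0.40 to 0.56 (23 to 32 degrees), different each time, clamped stiffly: work with the tool tilted to match.

How it is judged:
By the outcome, as a careful person would: the job done as asked, in the order asked, and still so for the second after the job is handed in, with the robot touching nothing.
It also fails if it takes over 69 s, if anything falls off the work surface, if the arm or the gripper's body presses on something with over 40 N, if the wrist force passes 120 N, or if a joint passes its speed limit or range.

### The arm

A 6-joint arm with a two-finger parallel gripper is mounted at the origin on the work surface. World frame = base frame: x ahead of the robot, y to its left, z up, the work surface at z = 0. Lengths are in m, angles in rad, forces in N, time in s.
With the tool pointing down it reaches from about 0.35 to 0.975 m from the base axis. Payload 4.9 kg.
Tool frame: the origin (TCP) lies midway between the tips of the shut fingers; the grasp point (between the pads) lies 19 mm behind it; z points along the fingers, y is the line along which they close (so a half turn about z gives the same grasp; the last joint's range is limited). The gripper opens to 85 mm and grips with 20 to 120 N. Pads are 22 mm wide; open, the fingers measure 114 mm over their backs; the gripper's body (76 mm by 85 mm) begins 54 mm behind the grasp point. The pads swing forward as they close: fully open they stand 13 mm farther back than shut.
Start: joints at [-1.264, 0.053, 1.613, -0, 1.476, -0.119], TCP at [0.258, -0.569, 0.231] pointing down, gripper open.
Joint ranges: [-3.01, 3.01], [-1.01, 2.22], [0.06, 2.58], [-1.02, 4.17], [0.09, 2.62], [-3.14, 3.14]. Speed limits (rad/s): [2.57, 2.57, 3.14, 3.14, 3.14, 3.14].

### API

Orientations are given as a unit quaternion [w, x, y, z].
In Python, from plant import * gives the robot as it stands.
- The arm moves only by the tool jog_arm, never from a script. Its argument "targets" is a list of rows, each a list of 3 entries, a list of its own where there are three numbers: the shift along the tool's x, y, z in units of 25 mm (1.0 is 25 mm), then the turn, a rotation vector about the tool's x, y, z in units of 8 degrees (1.0 is 8 degrees), then the opening in per cent of the stroke, from 0 (shut) to 100 (fully open). A call has 1 to 8 rows; each row is the pose to reach, as a shift and turn from the pose commanded when the call began, along the tool's axes at that moment; what a row does not reach only later rows make up. A row lasts 1/8 s, in which the tool goes at most 62.5 mm and 10.7 degrees, less where a joint would pass 70% of its speed; a pose out of reach is approached as far as the arm can. A call with a gripper value outside its range is refused whole. The fingers move at their own pace and stop on an object; the grip force is fixed at half the most. Time passes only in rows, so rows that repeat a pose let the fingers close. It gives the time, the measured TCP pose, the force, the opening and the grip force at its end, in the units of the state.
- state(): the state, without advancing time (a new reading comes with each control period).
- grab_frame(name): name is "side" or "top"; returns (picture, depth): 480x640x3 uint8, red, green, blue; 480x640 float32, m along the optical axis (not along the pixel's ray), 0 where there is no reading.
- camera_params(name): a dict with "fovy" (degrees; the focal length in pixels is half the picture's height over the tangent of half this angle, whatever the lens; pixels are square), "cx", "cy" (the principal point, pixels), "dist" ([k1, k2, p1, p2, k3] as OpenCV has them; the pictures are not rectified), "rvec" (rotation vector, rad) and "tvec" (3), from world to camera coordinates, as OpenCV has them. Camera axes: x right, y down, z forward; pixel columns grow to the right and rows downward; lengths in m; the calibration is good to about 2 mm. A picture is of the moment at which its call begins. camera_params takes no time and is no camera call.
- job_done(): hands the job in; it is judged then, once.
The state is a dict: "time": time; "joint_pos": joint angles; "joint_vel": joint speeds; "joint_efforts": joint torques, N m; "tool_pos": TCP position; "tool_rot": TCP orientation; "contact_force": force on the tool from outside, world axes, zero at the start; "ft_torque": the same for the moment, N m; "gripper_width": opening from 0.0 (shut) to 1.0 (fully open); "grasp_force": force on a finger pad.
Only numpy, scipy, OpenCV 4.12 (cv2) and the standard library are available. Lean on these libraries where they do the work, as an engineer would, in place of code of your own. Each camera call takes 0.05 s, during which the arm holds its last target. There are 200 camera calls.

## Working session

There is one attempt and no reset: what is moved stays moved. The work goes in short steps, Python scripts to look and compute and a tool call to move; the robot and the scene stay as the last step left them, time stands still between calls to the robot, and variables do not carry over. Pictures are saved under pics/ and viewed, at most 10 in all, crops included, and the job is handed in when it is done.

Besides the shell and the picture viewer there is one more tool, called after "Request:" in YAML: its name, and indented under it one key for each argument. jog_arm: Moves the arm, as the interface text tells. Its arguments: {"type":"object","properties":{"targets":{"type":"array"}},"required":["targets"]}

```bash
ls; mkdir -p pics
cat > h.py <<'E'
from plant import *
import numpy as np, cv2
from scipy.spatial.transform import Rotation as R
def cam(n):
    c=camera_params(n); f=240/np.tan(np.radians(c["fovy"])/2)
    K=np.array([[f,0,c["cx"]],[0,f,c["cy"]],[0,0,1]]); Rm=cv2.Rodrigues(np.array(c["rvec"],float))[0]
    return K,np.array(c["dist"],float),Rm,np.array(c["tvec"],float).ravel()
def rays(n,uv):
    K,d,Rm,t=cam(n); p=cv2.undistortPoints(np.array(uv,float).reshape(-1,1,2),K,d).reshape(-1,2)
    return -Rm.T@t, np.c_[p,np.ones(len(p))]@Rm   # origin, dirs with depth 1
def onz(n,uv,z):
    o,d=rays(n,uv); return o+d*((z-o[2])/d[:,2])[:,None]
def deproj(n,uv,dep):
    o,d=rays(n,uv); return o+d*np.array(dep)[:,None]
def proj(n,P):
    K,d,Rm,t=cam(n); return cv2.projectPoints(np.array(P,float).reshape(-1,1,3),Rm,t,K,d)[0].reshape(-1,2)
E
python3 - <<'E'
from h import *
for n in("side","top"):
    im,d=grab_frame(n); cv2.imwrite(f"pics/{n}0.png",im[:,:,::-1]); np.savez(f"{n}0.npz",im=im,d=d)
    print(n,camera_params(n),rays(n,[[320,240]]))
print(state())
E
```

```text
pics
side {'fovy': 57.441801409395296, 'cx': 321.57077077400487, 'cy': 245.77845949803873, 'dist': array([-0.01187158,  0.        ,  0.        ,  0.        ,  0.        ]), 'rvec': array([ 0.18180894, -2.62816978,  1.53845527]), 'tvec': array([0.61143468, 0.08196356, 0.9760742 ])} (array([0.47441586, 0.89188648, 0.5592489 ]), array([[ 0.14241324, -0.86753702, -0.47674408]]))
top {'fovy': 54.46709931778125, 'cx': 315.7155431950037, 'cy': 242.09239737267356, 'dist': array([-0.12373528,  0.        ,  0.        ,  0.        ,  0.        ]), 'rvec': array([ 2.16788012, -2.13518232,  0.12335523]), 'tvec': array([0.10300671, 0.63765491, 0.97546736])} (array([0.5090746 , 0.10073234, 1.04854508]), array([[ 0.12953623,  0.00264266, -0.99162389]]))
{'time': 0.1, 'joint_pos': array([-1.26399605e+00,  5.33005556e-02,  1.61417872e+00, -7.58390622e-06,
        1.47601645e+00, -1.18980810e-01]), 'joint_vel': array([ 3.46123312e-04, -1.95145644e-03, -2.08688855e-03,  1.92216996e-05,
       -7.61057654e-04, -4.76217676e-04]), 'joint_efforts': array([ 9.73792908e-05, -3.94898951e+01, -3.71366358e+01, -1.11901190e-04,
        3.86871499e-03,  8.04359416e-06]), 'tool_pos': array([ 0.25797879, -0.56863877,  0.23016679]), 'tool_rot': array([-9.46988927e-04,  9.77423748e-01,  2.11286326e-01, -9.29851313e-05]), 'contact_force': array([-0.09240481, -0.74116791, -0.10518898]), 'ft_torque': array([-0.04401979,  0.02032681, -0.05803699]), 'grasp_force': 0.0, 'gripper_width': 0.9977106384431359}
```

View pics/side0.png

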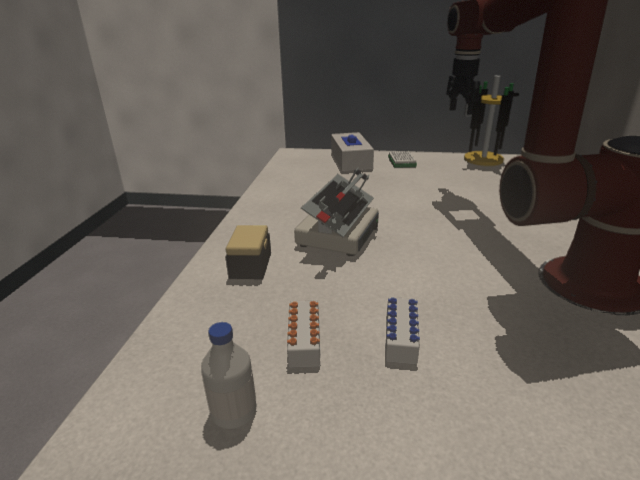

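View pics/top0.png

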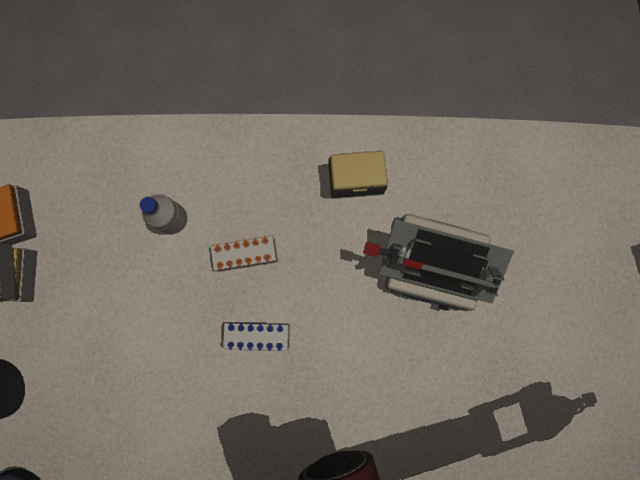

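The pictures show the blue rack near (255,336) in the top view, the orange one at (243,252), and the mixer at (450,262). Its catch pad is at (372,249), its keeper pad at (412,265) and its hinge near (495,285). In the side view the mixer is at (340,210).

Run:
```python
from h import *
S={n:np.load(f"{n}0.npz") for n in("side","top")}
def blobs(n,mask,amin=8):
    k,l,s,c=cv2.connectedComponentsWithStats(mask.astype(np.uint8))
    return [(c[i],s[i,4]) for i in range(1,k) if s[i,4]>=amin]
for n in S:
    im=S[n]["im"].astype(int); d=S[n]["d"]; r,g,b=im[...,0],im[...,1],im[...,2]
    blue=(b>90)&(b>1.8*r)&(b>1.8*g); B=[c for c,a in blobs(n,blue)]
    P=onz(n,B,0.049); print(n,"blue",len(P))
    box=[p for p in P if 0.25<p[0]<0.5 and 0<p[1]<0.6]
    box=np.array(box); print(box.round(3).tolist(), box.mean(0))
    red=(r>110)&(r>2.2*g)&(r>2.2*b)
    for c,a in blobs(n,red,15):
        if a>1500: continue
        ys,xs=int(c[1]+.5),int(c[0]+.5); print("red",c.round(1),a,d[ys,xs],deproj(n,[c],[d[ys,xs]])[0].round(4))
    if n=="top":
        o=(r>120)&(r>1.7*g)&(g>1.2*b); P=onz(n,[c for c,a in blobs(n,o)],0.049); print("orange",P.round(3).tolist())
    # dark mat points by depth
    sub=(slice(205,315),slice(370,520)) if n=="top" else (slice(165,255),slice(290,390))
    m=np.zeros(d.shape,bool); m[sub]=1; m&=d>0; v,u=np.nonzero(m)
    Q=deproj(n,np.c_[u,v],d[v,u]); dark=im[v,u].max(1)<60
    np.savez(f"pts_{n}.npz",Q=Q,col=im[v,u],uv=np.c_[u,v]); print("pts",len(Q),dark.sum(),Q[dark].mean(0))
    s=(slice(190,325),slice(330,530)) if n=="top" else (slice(160,265),slice(280,400))
    if n=="top": A=cv2.resize(S[n]["im"][s],None,fx=4,fy=4)
    else: Bi=cv2.resize(S[n]["im"][s],None,fx=5,fy=5)
cv2.imwrite("pics/ct.png",A[:,:,::-1]); cv2.imwrite("pics/cs.png",Bi[:,:,::-1])
```

```text
side blue 1
[] nan
red [339.9 195.4] 27 1.0501208 [ 0.5828 -0.0782  0.1511]
red [323. 216.] 55 0.99364597 [0.6123 0.0024 0.1329]
pts 8963 1260 [ 0.57445918 -0.14180818  0.09293039]
top blue 1
[] nan
orange [[0.695, 0.84, 0.049], [0.638, 0.244, 0.049], [0.629, 0.287, 0.049], [0.599, 0.215, 0.049], [0.581, 0.322, 0.049]]
pts 16434 4549 [ 0.58452302 -0.14832896  0.10120188]<stdin>:11: RuntimeWarning: Mean of empty slice.
  ret = ret.dtype.type(ret / rcount)
```

View pics/ct.png

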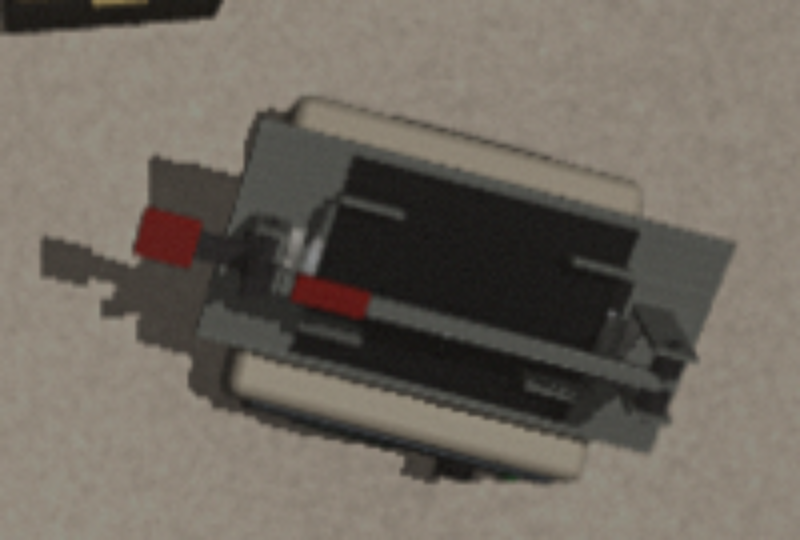

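View pics/cs.png

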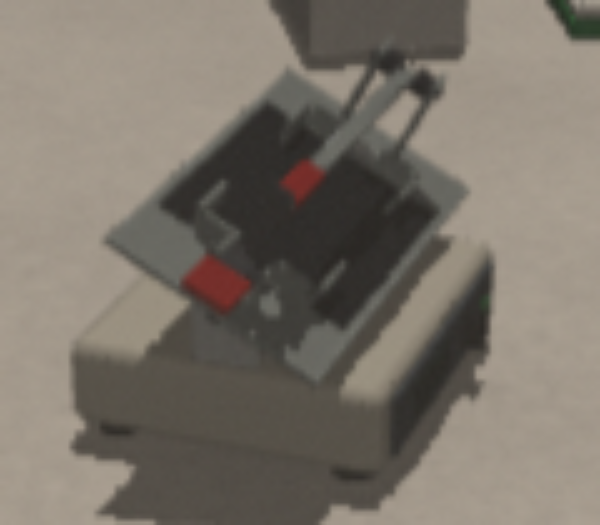

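The crops show the keeper shut along the bed, with its pad at about (413,264) in the top view. The catch pad is at (372,249). The dark mat's outline is clear, with corners near (418,229), (489,247), (474,294) and (403,275).

Run:
```python
from h import *
from itertools import product
S={n:np.load(f"{n}0.npz") for n in("side","top")}
for n in S:
    im=S[n]["im"].astype(int); r,g,b=im[...,0],im[...,1],im[...,2]
    m=((b>60)&(b>1.5*r)&(b>1.5*g)).astype(np.uint8)
    k,l,s,c=cv2.connectedComponentsWithStats(m)
    sel=[i for i in range(1,k) if 5<=s[i,4]<150]
    P=onz(n,c[sel],0.046); P=P[(P[:,0]>.2)&(P[:,0]<.55)&(P[:,1]>.05)&(P[:,1]<.5)]
    q=cv2.minAreaRect((P[:,:2]*1000).astype(np.float32))
    print(n,len(P),P.mean(0).round(4),q)
# plane from mat
A=np.load("pts_top.npz");B=np.load("pts_side.npz")
def plane(Q):
    c=Q.mean(0);return c,np.linalg.svd(Q-c)[2][2]
for nm,D in(("top",A),("side",B)):
    Q,col=D["Q"],D["col"]; k=(col.max(1)<48)&(Q[:,2]>.05)
    Q=Q[k];uv=D["uv"][k]
    for _ in range(12):
        c,nv=plane(Q); nv=nv*np.sign(nv[2]); e=abs((Q-c)@nv); kk=e<max(.002,2*np.median(e)); Q=Q[kk];uv=uv[kk]
    print(nm,len(Q),c.round(4),nv.round(4),"tilt",np.arccos(nv[2]),"downdir",np.degrees(np.arctan2(nv[1],nv[0])),"rms",e.std())
    x=np.cross([0,0,1],nv); y=-x/np.linalg.norm(x); 
    if y[1]<0: y=-y
    X=np.cross(y,nv); L=np.c_[(Q-c)@X,(Q-c)@y]*1000
    q=cv2.minAreaRect(L.astype(np.float32)); print("rect in bed axes",q)
    print("pct",np.percentile(L,[1,99],axis=0).round(1), "y",y,"X",X)
    qc=c+X*q[0][0]/1e3+y*q[0][1]/1e3; print("centre?",qc.round(4))
```

```text
side 12 [0.4305 0.2363 0.046 ] ((431.5794677734375, 236.16259765625), (106.70382690429688, 42.88652038574219), 88.82152557373047)
top 12 [0.4306 0.2392 0.046 ] ((430.485107421875, 239.19102478027344), (104.84970092773438, 38.56021499633789), 89.96756744384766)
top 2522 [ 0.5935 -0.1535  0.1035] [-0.4637  0.114   0.8786] tilt 0.4978436887593154 downdir 166.1908388236028 rms 0.0005460178010717302
rect in bed axes ((-4.240589141845703, 13.170150756835938), (220.37887573242188, 112.4888687133789), 89.58168029785156)
pct [[-58.6 -87. ]
 [ 50.8 115.6]] y [ 0.23868873  0.97109613 -0.        ] X [ 0.85321896 -0.20971534  0.47753208]
centre? [ 0.593  -0.1398  0.1014]
side 230 [ 0.571  -0.1581  0.0933] [-0.4657  0.1179  0.877 ] tilt 0.501130848429691 downdir 165.79252036992347 rms 0.0004866519942658587
rect in bed axes ((18.281078338623047, 8.66971206665039), (144.64309692382812, 103.08924102783203), 89.98218536376953)
pct [[-33.2 -61.3]
 [ 61.8  79.5]] y [ 0.24543394  0.96941332 -0.        ] X [ 0.8502141  -0.21525534  0.48041764]
centre? [ 0.5887 -0.1537  0.1021]
```

Run:
```python
from h import *
S={n:np.load(f"{n}0.npz") for n in("side","top")}
nv=np.array([-.4645,.1155,.878]);nv/=np.linalg.norm(nv)
y=np.array([-nv[1],nv[0],0])*-1;y/=np.linalg.norm(y);X=np.cross(y,nv)
print("X",X,"y",y,"n",nv,"tilt",np.arccos(nv[2]))
for n in S:
    im=S[n]["im"].astype(int);d=S[n]["d"]; r,g,b=im[...,0],im[...,1],im[...,2]
    m=((r>65)&(r>2.*g)&(r>2.*b)).astype(np.uint8)
    m[:, :280]=0;m[:,450:]=0;m[350:]=0
    k,l,s,c=cv2.connectedComponentsWithStats(m)
    for i in range(1,k):
        if s[i,4]<20: continue
        v,u=np.nonzero((l==i)&(d>0)); Q=deproj(n,np.c_[u,v],d[v,u])
        # keep top face: highest along normal
        h=Q@nv; t=Q[h>np.percentile(h,80)-.003]; L=t@np.c_[X,y]
        p=np.array([*( (np.percentile(L,1,0)+np.percentile(L,99,0))/2), np.median(t@nv)])
        print(n,c[i].round(1),s[i,4],"size mm",(np.ptp(L,axis=0)*1e3).round(1))
        for nm,o in(("keeper",[0,.074,.0565]),("catch",[0,.156,.035])):
            q=p-np.array(o); print("   if",nm,"bed",(q[0]*X+q[1]*y+q[2]*nv).round(4))
# mat outline in top
im=S["top"]["im"]; A=np.load("pts_top.npz")
C=np.array([.5875,-.1510,.103])
Q=A["Q"]-C; L=np.c_[Q@X,Q@y,Q@nv]*1e3; pl=(abs(L[:,2])<4)
g=L[pl]; print("plate extents",[np.percentile(g,p,axis=0).round(1).tolist() for p in(.5,99.5)])
mat=g[A["col"][pl].max(1)<48]; print("mat",[np.percentile(mat,p,axis=0).round(1).tolist() for p in(2,98)])
```

```text
X [ 0.85206079 -0.21186872  0.47864815] y [ 0.24130647  0.97044896 -0.        ] n [-0.4645036  0.1155009  0.8780068] tilt 0.49911438406830944
side [340.2 195.4] 37 size mm [12.4 30.5]
   if keeper bed [ 0.5906 -0.1526  0.1027]
   if catch bed [ 0.5608 -0.2297  0.1216]
side [323.2 216.3] 73 size mm [22.2 31.3]
   if keeper bed [ 0.6201 -0.0755  0.0832]
   if catch bed [ 0.5903 -0.1526  0.1021]
top [371.7 248.9] 169 size mm [24.3 28.1]
   if keeper bed [ 0.6199 -0.0771  0.0835]
   if catch bed [ 0.5901 -0.1542  0.1024]
top [412.  263.6] 127 size mm [13.6 34. ]
   if keeper bed [ 0.5915 -0.1541  0.1026]
   if catch bed [ 0.5617 -0.2312  0.1215]
plate extents [[-58.6, -125.1, -4.0], [63.4, 121.2, 3.0]]
mat [[-51.4, -79.4, -3.9], [56.0, 108.1, 1.4]]
```

```bash
cat >> h.py <<'E'
nv=np.array([-.4645,.1155,.878]);nv/=np.linalg.norm(nv)
yb=np.array([nv[1],-nv[0],0]);yb/=np.linalg.norm(yb);Xb=np.cross(yb,nv)
C=np.array([.5905,-.1533,.103]); Bm=np.c_[Xb,yb,nv]
def bedp(x,y,z): return C+Bm@np.array([x,y,z])/1e3     # mm in bed frame -> world
def inbed(p): return Bm.T@(np.array(p)-C)*1e3
RB=np.c_[yb,Xb,-nv]                  # tool x along bed y, tool y up the slope
RP=np.array([[0,1,0],[1,0,0],[0,0,-1.]]) # pick: tool x=+Y, y=+X
def rot(s): return R.from_quat(np.array(s["tool_rot"]),scalar_first=True).as_matrix()
def need(pos,Rt,Pc=None,Rc=None):
    s=state(); Pc=s["tool_pos"] if Pc is None else Pc; Rc=rot(s) if Rc is None else Rc
    print("t",round(s["time"],2),"shift",(Rc.T@(pos-Pc)/.025).round(2).tolist(),"turn",(np.degrees(R.from_matrix(Rc.T@Rt).as_rotvec())/8).round(2).tolist())
E
python3 - <<'E'
from h import *
need(bedp(0,162,35+120),RB)
print(bedp(0,162,155),bedp(0,162,35))
E
```

```text
t 0.1 shift [20.67, -16.56, -0.32] turn [-3.34, 1.6, -6.32]
[0.55759359 0.02181537 0.23909105] [0.61333402 0.00795526 0.13373024]
```

Request:
jog_arm:
  targets:
    - [[20.67,-16.56,-1.5],[-3.34,1.6,-6.32],0]
    - [[20.67,-16.56,-1.5],[-3.34,1.6,-6.32],0]
    - [[20.67,-16.56,-1.5],[-3.34,1.6,-6.32],0]
    - [[20.67,-16.56,-1.5],[-3.34,1.6,-6.32],0]
    - [[20.67,-16.56,-1.5],[-3.34,1.6,-6.32],0]
    - [[20.67,-16.56,-1.5],[-3.34,1.6,-6.32],0]
    - [[20.67,-16.56,-1.5],[-3.34,1.6,-6.32],0]
    - [[20.67,-16.56,-1.5],[-3.34,1.6,-6.32],0]

```text
time: 1.1
tool_pos: [0.4841, -0.1222, 0.2595]
tool_rot: [0.196, 0.763, 0.597, 0.152]
contact_force: [1.0, -1.2, -0.4]
gripper_width: -0.001
grasp_force: 0.0
```

Run:
```python
from h import *
s=state();print(s["tool_pos"],s["joint_pos"].round(2),s["gripper_width"],inbed(s["tool_pos"]))
need(bedp(0,162,35+100),RB)
```

```text
[ 0.48413683 -0.12223947  0.25953618] [-0.45 -0.64  2.18  0.11  1.11 -0.23] -0.0011977991649793876 [-22.28288717   4.47653744 190.43342423]
t 1.1 shift [6.31, 0.89, 2.2] turn [0.01, 0.02, 0.0]
```

Request:
jog_arm:
  targets:
    - [[6.3,0.9,1.5],[0,0,0],0]
    - [[6.3,0.9,1.5],[0,0,0],0]
    - [[6.3,0.9,1.5],[0,0,0],0]
    - [[6.3,0.9,1.5],[0,0,0],0]
    - [[6.3,0.9,1.5],[0,0,0],0]

```text
time: 1.72
tool_pos: [0.5582, 0.0194, 0.2367]
tool_rot: [0.195, 0.763, 0.597, 0.151]
contact_force: [-0.9, 0.9, 0.4]
gripper_width: -0.002
grasp_force: 0.0
```

Run:
```python
from h import *
s=state();print(inbed(s["tool_pos"]),s["contact_force"])
need(bedp(0,162,35),RB)
```

```text
[-9.66398869e-02  1.59848384e+02  1.52298641e+02] [-0.8957514   0.92272555  0.43935312]
t 1.73 shift [0.1, 0.0, 4.69] turn [0.0, 0.02, 0.01]
```

Request:
jog_arm:
  targets:
    - [[0.1,0,2.5],[0,0,0],0]
    - [[0.1,0,4.4],[0,0,0],0]
    - [[0.1,0,4.8],[0,0,0],0]
    - [[0.1,0,5.0],[0,0,0],0]
    - [[0.1,0,5.15],[0,0,0],0]
    - [[0.1,0,5.15],[0,0,0],0]
    - [[0.1,0,5.15],[0,0,0],0]
    - [[0.1,0,5.15],[0,0,0],0]

```text
time: 2.72
tool_pos: [0.6198, 0.0069, 0.1255]
tool_rot: [0.196, 0.763, 0.597, 0.152]
contact_force: [-1.6, -1.2, 2.4]
gripper_width: 0.001
grasp_force: 1.2
```

Run:
```python
from h import *
s=state();print(inbed(s["tool_pos"]),Bm.T@s["contact_force"])
im,d=grab_frame("side"); cv2.imwrite("pics/s1.png",cv2.resize(im[140:265,270:410],None,fx=4,fy=4)[:,:,::-1])
```

```text
[  1.77005307 162.5601611   24.64595423] [ 0.01796972 -1.58590698  2.68676861]
```

View pics/s1.png

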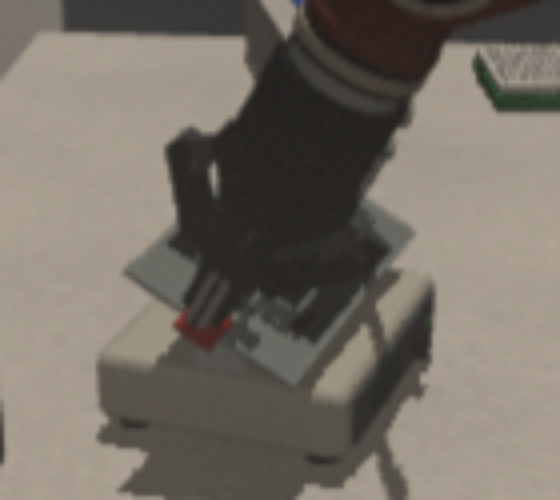

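The fingers sit on the catch pad at about (205,325) in the crop. The hand hides the bar, so I'll press slightly deeper and check from the top.

Request:
jog_arm:
  targets:
    - [[0,0,0.1],[0,0,0],0]
    - [[0,0,0.1],[0,0,0],0]
    - [[0,0,0.1],[0,0,0],0]
    - [[0,0,0.1],[0,0,0],0]
    - [[0,0,0.1],[0,0,0],0]
    - [[0,0,0.1],[0,0,0],0]

```text
time: 3.52
tool_pos: [0.6211, 0.007, 0.123]
tool_rot: [0.196, 0.763, 0.597, 0.153]
contact_force: [-0.4, 2.1, 5.0]
gripper_width: -0.001
grasp_force: 2.7
```

```bash
cat >> h.py <<'E'
def keeper(n="top"):
    im,d=grab_frame(n); a=im.astype(int); r,g,b=a[...,0],a[...,1],a[...,2]
    m=((r>55)&(r>2*g)&(r>2*b)&(d>0)).astype(np.uint8); k,l,s,c=cv2.connectedComponentsWithStats(m)
    for i in range(1,k):
        if s[i,4]<8: continue
        v,u=np.nonzero(l==i); p=inbed(np.median(deproj(n,np.c_[u,v],d[v,u]),0))
        if abs(p[0])<40 and abs(p[1])<250: print(n,"red at bed",p.round(0),"px",c[i].round(),"angle",np.arctan2(p[2]-51,p[1]+95).round(2))
    return im,d
E
python3 - <<'E'
from h import *
s=state();print(inbed(s["tool_pos"]),Bm.T@s["contact_force"])
keeper("top");keeper("side")
E
```

```text
[  1.71478504 163.00150211  21.84638756] [1.62248484 1.93128406 4.83402669]
top red at bed [ 26. 187. 326.] px [350. 303.] angle 0.77
top red at bed [ 19. 198. 331.] px [341. 308.] angle 0.76
top red at bed [ 20. 180. 333.] px [353. 311.] angle 0.8
top red at bed [ 26. 153. 334.] px [373. 312.] angle 0.85
top red at bed [  1. 188. 339.] px [344. 323.] angle 0.79
top red at bed [   7. -127.  225.] px [537. 331.] angle 1.75
```

The keeper is wide open at 1.75. I'll retreat now.

Request:
jog_arm:
  targets:
    - [[0,0,-1],[0,0,0],0]
    - [[0,0,-3.5],[0,0,0],0]
    - [[0,0,-5],[0,0,0],0]
    - [[0,0,-5],[0,0,0],50]
    - [[0,0,-5],[0,0,0],100]

```text
time: 4.25
tool_pos: [0.5615, 0.0214, 0.2297]
tool_rot: [0.195, 0.763, 0.597, 0.151]
contact_force: [-0.0, 0.2, -0.5]
gripper_width: 0.417
grasp_force: 0.0
```

Run:
```python
from h import *
need(np.array([.4305,.2378,.11]),RP)
```

```text
t 4.25 shift [7.15, -8.58, 0.77] turn [3.54, 0.45, -1.71]
```

Request:
jog_arm:
  targets:
    - [[7.15,-8.58,0.77],[3.54,0.45,-1.71],100]
    - [[7.15,-8.58,0.77],[3.54,0.45,-1.71],100]
    - [[7.15,-8.58,0.77],[3.54,0.45,-1.71],100]
    - [[7.15,-8.58,0.77],[3.54,0.45,-1.71],100]
    - [[7.15,-8.58,0.77],[3.54,0.45,-1.71],100]
    - [[7.15,-8.58,0.77],[3.54,0.45,-1.71],100]
    - [[7.15,-8.58,0.77],[3.54,0.45,-1.71],100]
    - [[7.15,-8.58,0.77],[3.54,0.45,-1.71],100]

```text
time: 5.25
tool_pos: [0.4325, 0.2371, 0.112]
tool_rot: [0.002, 0.707, 0.707, 0.001]
contact_force: [-0.3, 0.1, -0.1]
gripper_width: 1.0
grasp_force: 0.0
```

Run:
```python
from h import *
s=state();print(s["tool_pos"],s["gripper_width"],s["joint_pos"].round(2))
need(np.array([.4305,.2378,.010]),RP)
```

```text
[0.4324671  0.23708541 0.11198796] 0.9998830919591899 [ 0.35 -0.16  2.03 -0.    1.28  0.35]
t 5.25 shift [0.03, -0.09, 4.08] turn [0.03, 0.0, -0.01]
```

Request:
jog_arm:
  targets:
    - [[0,-0.06,2],[0,0,0],100]
    - [[0,-0.06,3.5],[0,0,0],100]
    - [[0,-0.06,4.05],[0,0,0],100]
    - [[0,-0.06,4.05],[0,0,0],100]
    - [[0,-0.06,4.05],[0,0,0],0]
    - [[0,-0.06,4.05],[0,0,0],0]
    - [[0,-0.06,4.05],[0,0,0],0]
    - [[0,-0.06,4.05],[0,0,0],0]

```text
time: 6.25
tool_pos: [0.4321, 0.2384, 0.0125]
tool_rot: [0.002, 0.707, 0.707, 0.003]
contact_force: [0.4, -0.8, 6.8]
gripper_width: 0.646
grasp_force: 66.1
```

Request:
jog_arm:
  targets:
    - [[0,0,0],[0,0,0],0]
    - [[0,0,0],[0,0,0],0]

```text
time: 6.5
tool_pos: [0.432, 0.2384, 0.0125]
tool_rot: [0.002, 0.707, 0.707, 0.003]
contact_force: [0.1, 0.0, 6.7]
gripper_width: 0.648
grasp_force: 66.1
```

Request:
jog_arm:
  targets:
    - [[0,0,-1],[0,0,0],0]
    - [[0,0,-3],[0,0,0],0]
    - [[0,0,-5],[0,0,0],0]
    - [[0,0,-7],[0,0,0],0]
    - [[0,0,-8],[0,0,0],0]
    - [[0,0,-8],[0,0,0],0]

```text
time: 7.25
tool_pos: [0.4308, 0.2383, 0.2127]
tool_rot: [0.002, 0.707, 0.707, 0.003]
contact_force: [0.1, 0.0, -3.5]
gripper_width: 0.643
grasp_force: 65.5
```

Run:
```python
from h import *
s=state();print(s["tool_pos"],s["contact_force"],s["gripper_width"],inbed(s["tool_pos"]))
need(bedp(0,0,110),RB)
```

```text
[0.43078224 0.23834128 0.21271702] [ 0.05989536  0.01166905 -3.49350398] 0.6432917060121331 [-166.54993112  341.52694641  215.7566851 ]
t 7.25 shift [-15.16, 4.33, 0.54] turn [-3.5, -0.45, 1.71]
```

Request:
jog_arm:
  targets:
    - [[-15.16,4.33,-0.7],[-3.5,-0.45,1.71],0]
    - [[-15.16,4.33,-0.7],[-3.5,-0.45,1.71],0]
    - [[-15.16,4.33,-0.7],[-3.5,-0.45,1.71],0]
    - [[-15.16,4.33,-0.7],[-3.5,-0.45,1.71],0]
    - [[-15.16,4.33,-0.7],[-3.5,-0.45,1.71],0]
    - [[-15.16,4.33,-0.7],[-3.5,-0.45,1.71],0]
    - [[-15.16,4.33,-0.7],[-3.5,-0.45,1.71],0]
    - [[-15.16,4.33,-0.7],[-3.5,-0.45,1.71],0]

```text
time: 8.25
tool_pos: [0.5368, -0.1421, 0.2248]
tool_rot: [0.191, 0.765, 0.597, 0.148]
contact_force: [0.2, -0.4, -3.2]
gripper_width: 0.646
grasp_force: 65.3
```

Request:
jog_arm:
  targets:
    - [[0,0,0],[0,0,0],0]
    - [[0,0,0],[0,0,0],0]

```text
time: 8.5
tool_pos: [0.5378, -0.1397, 0.2273]
tool_rot: [0.193, 0.763, 0.598, 0.15]
contact_force: [0.3, 0.1, -1.8]
gripper_width: 0.648
grasp_force: 65.3
```

Run:
```python
from h import *
s=state();print(s["tool_pos"],s["contact_force"],s["gripper_width"],inbed(s["tool_pos"]))
need(bedp(0,0,110),RB)
for n in("side","top"):
    im,d=grab_frame(n); np.savez(f"{n}2.npz",im=im,d=d); a=im.astype(int); r,g,b=a[...,0],a[...,1],a[...,2]
    m=((b>45)&(b>1.4*r)&(b>1.4*g)&(d>0)).astype(np.uint8); k,l,st,c=cv2.connectedComponentsWithStats(m)
    for i in range(1,k):
        v,u=np.nonzero(l==i); p=inbed(np.median(deproj(n,np.c_[u,v],d[v,u]),0))
        if st[i,4]>4 and abs(p[1])<120 and abs(p[0])<80: print(n,p.round(1),st[i,4])
    u0,v0=proj(n,[s["tool_pos"]])[0].astype(int); print(n,u0,v0)
    cr=im[max(v0-70,0):v0+70,max(u0-90,0):u0+90]; cv2.imwrite(f"pics/{n}2.png",cv2.resize(cr,None,fx=4,fy=4)[:,:,::-1])
```

```text
[ 0.53775258 -0.13966477  0.22734636] [ 0.32517242  0.14544266 -1.8147063 ] 0.64830119226616 [ 11.68526903   0.50400644 135.25319411]
t 8.5 shift [-0.02, -0.46, 1.01] turn [-0.04, 0.01, 0.02]
side [ 31.7  -3.  170.5] 103
side [ -7.3  14.7 171.7] 81
side 361 157
top [ 31.6  54.4 171. ] 54
top [ 37.5  32.8 170.5] 7
top [ 27.3  10.8 171.9] 10
top [ 31.  -31.9 170.8] 23
top [ 31.  -50.4 171.7] 48
top [ -6.2  54.3 171.8] 52
top [-13.   33.3 172.1] 6
top 456 285
```

View pics/side2.png

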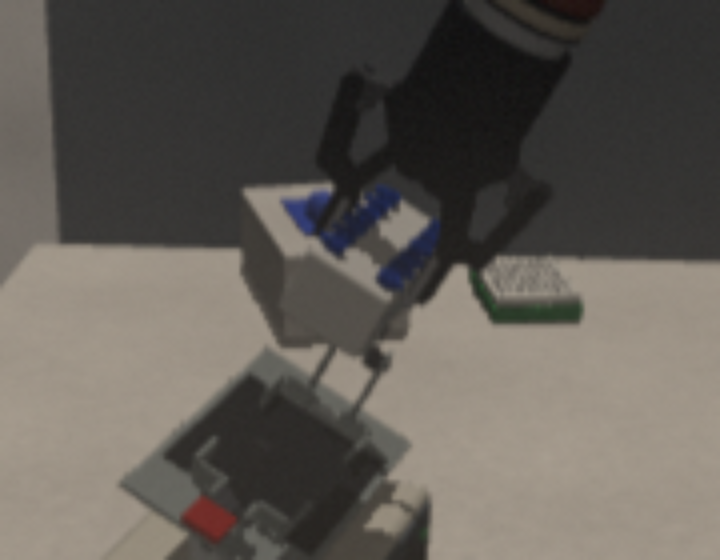

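The rack hangs level with the bed slope, with its caps at about (360,230) in the crop. The end caps put its centre 1.5 mm along the bed and about 0.7 mm up the slope from the tool.

Request:
jog_arm:
  targets:
    - [[-0.07,-0.5,0.5],[-0.04,0,0.02],0]
    - [[-0.07,-0.5,2],[-0.04,0,0.02],0]
    - [[-0.07,-0.5,3.5],[-0.04,0,0.02],0]
    - [[-0.07,-0.5,3.9],[-0.04,0,0.02],0]
    - [[-0.07,-0.5,3.9],[-0.04,0,0.02],0]
    - [[-0.07,-0.5,3.9],[-0.04,0,0.02],0]

```text
time: 9.35
tool_pos: [0.5724, -0.1517, 0.1383]
tool_rot: [0.197, 0.764, 0.596, 0.152]
contact_force: [0.6, -0.5, -1.7]
gripper_width: 0.644
grasp_force: 65.2
```

Run:
```python
from h import *
s=state();print(s["tool_pos"],s["contact_force"],s["gripper_width"],inbed(s["tool_pos"]))
need(bedp(-.7,-1.5,12.5),RB)
```

```text
[ 0.57240683 -0.15170898  0.13828408] [ 0.55562255 -0.54986325 -1.72570598] 0.6440694350067117 [ 1.13509115 -2.82199717 39.56777204]
t 9.35 shift [0.06, -0.08, 1.08] turn [0.03, 0.02, -0.01]
```

Rows step down gently. I'll stop just above the floor and watch the force.

Request:
jog_arm:
  targets:
    - [[0.06,-0.08,0.3],[0,0,0],0]
    - [[0.06,-0.08,0.6],[0,0,0],0]
    - [[0.06,-0.08,0.8],[0,0,0],0]
    - [[0.06,-0.08,0.95],[0,0,0],0]
    - [[0.06,-0.08,1.02],[0,0,0],0]
    - [[0.06,-0.08,1.02],[0,0,0],0]

```text
time: 10.1
tool_pos: [0.5825, -0.1526, 0.1131]
tool_rot: [0.195, 0.764, 0.596, 0.152]
contact_force: [-0.0, -0.5, -2.7]
gripper_width: 0.644
grasp_force: 65.3
```

Run:
```python
from h import *
s=state();print(Bm.T@s["contact_force"],s["gripper_width"],inbed(s["tool_pos"]))
need(bedp(-.7,-1.5,12.5),RB)
```

```text
[-1.20853793 -0.46789419 -2.43789917] 0.644078762383717 [-2.13609543 -1.28742271 12.72154017]
t 10.1 shift [-0.01, 0.06, 0.01] turn [0.01, 0.02, -0.01]
```

Request:
jog_arm:
  targets:
    - [[0,0.05,0.05],[0,0,0],0]
    - [[0,0.05,0.08],[0,0,0],0]
    - [[0,0.05,0.08],[0,0,0],0]

```text
time: 10.48
tool_pos: [0.5837, -0.1529, 0.113]
tool_rot: [0.195, 0.764, 0.596, 0.151]
contact_force: [-15.1, 3.6, 8.7]
gripper_width: 0.643
grasp_force: 67.5
```

Run:
```python
from h import *
s=state();print(Bm.T@s["contact_force"],s["gripper_width"],inbed(s["tool_pos"]))
```

```text
[-9.52381914 -0.11285763 15.05751276] 0.6432733116128175 [-1.05322261 -1.29375038 12.00463793]
```

Contact came at the height expected for seated (12 mm). I'll ease off the force, let go and retreat along the normal.

Request:
jog_arm:
  targets:
    - [[0,-0.04,-0.02],[0,0,0],0]
    - [[0,-0.04,-0.02],[0,0,0],0]
    - [[0,-0.04,-0.02],[0,0,0],75]
    - [[0,-0.04,-0.02],[0,0,0],95]
    - [[0,-0.04,-0.02],[0,0,0],95]
    - [[0,-0.04,-0.02],[0,0,0],95]
    - [[0,-0.04,-0.8],[0,0,0],95]
    - [[0,-0.04,-2],[0,0,0],95]

```text
time: 11.48
tool_pos: [0.5595, -0.1467, 0.1546]
tool_rot: [0.194, 0.764, 0.596, 0.151]
contact_force: [0.0, -1.2, 0.1]
gripper_width: 0.948
grasp_force: 0.0
```

Request:
jog_arm:
  targets:
    - [[0,0,-2],[0,0,0],95]
    - [[0,0,-4],[0,0,0],95]
    - [[0,0,-4],[0,0,0],0]
    - [[0,0,-4],[0,0,0],0]

```text
time: 11.98
tool_pos: [0.5137, -0.1352, 0.2429]
tool_rot: [0.195, 0.764, 0.596, 0.152]
contact_force: [-0.9, 0.2, 0.0]
gripper_width: 0.545
grasp_force: 0.0
```

Run:
```python
from h import *
s=state();print(Bm.T@s["contact_force"],s["gripper_width"],inbed(s["tool_pos"]))
for n in("side","top"):
    im,d=keeper(n); a=im.astype(int); r,g,b=a[...,0],a[...,1],a[...,2]
    m=((b>45)&(b>1.4*r)&(b>1.4*g)&(d>0)).astype(np.uint8); k,l,st,c=cv2.connectedComponentsWithStats(m)
    for i in range(1,k):
        v,u=np.nonzero(l==i); p=inbed(np.median(deproj(n,np.c_[u,v],d[v,u]),0))
        if st[i,4]>4 and abs(p[1])<120 and abs(p[0])<80: print(n,p.round(1),st[i,4])
    if n=="side": cv2.imwrite("pics/s3.png",cv2.resize(im[130:265,270:410],None,fx=4,fy=4)[:,:,::-1])
```

```text
[-0.76599515 -0.03837135  0.45535549] 0.5452404890067466 [ -2.37904898  -0.93234727 160.5862337 ]
side red at bed [ -1. 158.  35.] px [323. 216.] angle -0.06
side [17.4  5.5 47.9] 92
side [-21.2   9.5  48.6] 89
top red at bed [  0. 154.  34.] px [372. 249.] angle -0.07
top red at bed [   6. -127.  222.] px [537. 331.] angle 1.75
top red at bed [ 36.  38. 470.] px [474. 391.] angle 1.26
top red at bed [ 19.  10. 472.] px [494. 410.] angle 1.33
top red at bed [ 26.  41. 477.] px [469. 401.] angle 1.26
top red at bed [ 12.  49. 485.] px [459. 416.] angle 1.25
top red at bed [ 13.  40. 484.] px [466. 415.] angle 1.27
top red at bed [ 20. -23. 467.] px [519. 412.] angle 1.4
top red at bed [  8.  43. 486.] px [463. 418.] angle 1.26
top red at bed [  4. -29. 475.] px [520. 428.] angle 1.42
top red at bed [-23.  52. 504.] px [448. 450.] angle 1.26
top red at bed [ -5.  51. 495.] px [452. 431.] angle 1.25
top red at bed [-12. -46. 486.] px [530. 449.] angle 1.46
top red at bed [-14. -42. 488.] px [527. 450.] angle 1.45
top red at bed [-24. -45. 493.] px [527. 460.] angle 1.46
top red at bed [-31. -46. 496.] px [525. 467.] angle 1.46
top red at bed [-33. -38. 499.] px [519. 468.] angle 1.44
top [18.  52.6 48.5] 38
top [17.2 31.6 48.3] 38
top [17.7 10.  48. ] 36
top [ 17.6 -10.8  47.5] 38
top [ 17.  -31.8  47.3] 38
top [ 16.9 -52.7  48.2] 38
top [-20.   51.9  47.6] 38
top [-20.7  31.1  47.8] 39
top [-21.3  10.5  48.1] 39
top [-20.3 -10.2  47.5] 37
top [-17.9 -31.2  49.1] 22
top [-14.7 -51.4  48.6] 11
```

View pics/s3.png

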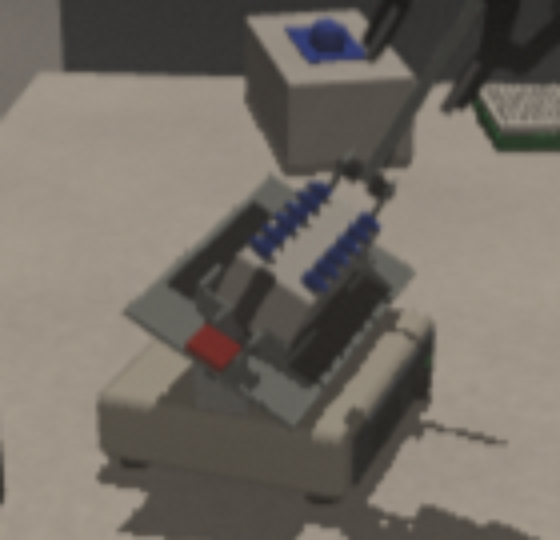

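The rack lies flat: all twelve cap tops read about 48 mm above the bed, and its centre is within 2 mm of the bed's. The bar stands open behind it near (370,170) in the crop. Next I go over the bar to its outer side.

```bash
cat >> h.py <<'E'
def kp(th,gap=0,r=172,phm=.6):
    ph=min(phm,th); u=lambda a:np.array([0,np.cos(a),np.sin(a)]); w=lambda a:np.array([0,-np.sin(a),np.cos(a)])
    p=np.array([0,-95,51])+r*u(th)+(5.5+gap)*w(th)-11*u(ph)
    return bedp(*p), Bm@np.c_[u(ph),[1,0,0],-w(ph)]
def rowsfor(ths,start):
    P0,R0=start
    for th in ths:
        P,Rr=kp(th); print([(R0.T@(P-P0)/.025).round(2).tolist(),(np.degrees(R.from_matrix(R0.T@Rr).as_rotvec())/8).round(2).tolist(),0])
E
python3 - <<'E'
from h import *
P,Rr=kp(1.75,30); print(P,inbed(P))
W=bedp(0,-235,330); s=state()
print("up+over from current:"); need(W,Rr); need(bedp(0,-60,350),RB)
E
```

```text
[ 0.45307734 -0.29396431  0.28536797] [ 3.07458192e-14 -1.69668514e+02  2.07706781e+02]
up+over from current:
t 12.07 shift [-9.38, 0.14, -6.82] turn [-0.01, 4.31, -0.02]
t 12.07 shift [-2.38, 0.13, -7.63] turn [-0.02, 0.01, -0.01]
```

Request:
jog_arm:
  targets:
    - [[0,0.14,-2.4],[0,0,0],0]
    - [[0,0.14,-4.8],[0,0,0],0]
    - [[0,0.14,-7.2],[0,0,0],0]
    - [[-2,0.14,-7.5],[0,0,0],0]
    - [[-4.5,0.14,-7.5],[0,1.2,0],0]
    - [[-7,0.14,-7.2],[0,2.4,0],0]
    - [[-9.38,0.14,-6.8],[0,3.6,0],0]
    - [[-9.38,0.14,-6.8],[0,4.3,0],0]

```text
time: 13.08
tool_pos: [0.3788, -0.3482, 0.3881]
tool_rot: [0.006, 0.687, 0.623, 0.374]
contact_force: [-0.7, -0.1, 1.0]
gripper_width: -0.001
grasp_force: 0.0
```

Request:
jog_arm:
  targets:
    - [[0,0,0],[0,0,0],0]
    - [[0,0,0],[0,0,0],0]

```text
time: 13.32
tool_pos: [0.381, -0.3428, 0.3941]
tool_rot: [0.01, 0.685, 0.627, 0.371]
contact_force: [0.4, 0.2, -0.1]
gripper_width: -0.0
grasp_force: 0.0
```

Run:
```python
from h import *
s=state(); print(inbed(s["tool_pos"]),s["joint_pos"].round(2),s["contact_force"].round(1)); keeper("side")
P,Rr=kp(1.75,30); need(P,Rr)
```

```text
[   0.97115173 -234.43100895  331.028     ] [-1.25 -0.23  1.73  0.73  1.88 -1.02] [ 0.4  0.2 -0.1]
side red at bed [ -1. 158.  35.] px [323. 216.] angle -0.06
t 13.38 shift [-0.67, -0.07, 5.55] turn [0.01, 0.02, 0.01]
```

Request:
jog_arm:
  targets:
    - [[-0.67,-0.05,2.5],[0,0,0],0]
    - [[-0.67,-0.05,4.5],[0,0,0],0]
    - [[-0.67,-0.05,5.55],[0,0,0],0]
    - [[-0.67,-0.05,5.55],[0,0,0],0]
    - [[-0.67,-0.05,5.55],[0,0,0],0]

```text
time: 14.0
tool_pos: [0.4532, -0.295, 0.2872]
tool_rot: [0.012, 0.684, 0.628, 0.37]
contact_force: [0.4, 0.3, -0.5]
gripper_width: -0.001
grasp_force: 0.0
```

Run:
```python
from h import *
s=state(); print(inbed(s["tool_pos"]),s["contact_force"].round(1))
print("contact move:"); P,Rr=kp(1.75,0); need(P,Rr)
st=(s["tool_pos"],rot(s)); rowsfor([1.75,1.7,1.63,1.56,1.49,1.42],st)
print("call2"); rowsfor(1.42-.075*np.arange(1,9),kp(1.42))
print("call3"); rowsfor(.82-.075*np.arange(1,9),kp(.82))
```

```text
[   1.25153726 -170.63297113  209.16344976] [ 0.4  0.3 -0.5]
contact move:
t 14.0 shift [1.1, -0.05, 0.56] turn [0.02, 0.03, 0.02]
[[1.1, -0.05, 0.56], [0.02, 0.03, 0.02], 0]
[[1.41, -0.05, 0.69], [0.02, 0.03, 0.02], 0]
[[1.84, -0.05, 0.91], [0.02, 0.03, 0.02], 0]
[[2.26, -0.05, 1.16], [0.02, 0.03, 0.02], 0]
[[2.65, -0.05, 1.43], [0.02, 0.03, 0.02], 0]
[[3.03, -0.05, 1.74], [0.02, 0.03, 0.02], 0]
call2
[[0.38, 0.0, 0.35], [0.0, 0.0, 0.0], 0]
[[0.72, 0.0, 0.74], [0.0, 0.0, 0.0], 0]
[[1.04, -0.0, 1.14], [0.0, 0.0, 0.0], 0]
[[1.33, 0.0, 1.57], [0.0, 0.0, 0.0], 0]
[[1.58, 0.0, 2.02], [0.0, 0.0, 0.0], 0]
[[1.8, 0.0, 2.49], [0.0, 0.0, 0.0], 0]
[[1.99, -0.0, 2.97], [0.0, 0.0, 0.0], 0]
[[2.13, -0.0, 3.46], [0.0, 0.0, 0.0], 0]
call3
[[0.11, 0.0, 0.5], [0.0, 0.0, 0.0], 0]
[[0.18, -0.0, 1.02], [0.0, 0.0, 0.0], 0]
[[0.21, 0.0, 1.53], [0.0, -0.04, 0.0], 0]
[[0.21, 0.0, 2.01], [0.0, -0.57, 0.0], 0]
[[0.17, 0.0, 2.49], [0.0, -1.11, 0.0], 0]
[[0.09, -0.0, 2.97], [0.0, -1.65, 0.0], 0]
[[-0.02, 0.0, 3.44], [0.0, -2.18, 0.0], 0]
[[-0.16, 0.0, 3.9], [0.0, -2.72, 0.0], 0]
```

Request:
jog_arm:
  targets:
    - [[0.55,-0.05,0.28],[0,0,0],0]
    - [[1.1,-0.05,0.56],[0,0,0],0]
    - [[1.41,-0.05,0.69],[0,0,0],0]
    - [[1.84,-0.05,0.91],[0,0,0],0]
    - [[2.26,-0.05,1.16],[0,0,0],0]
    - [[2.65,-0.05,1.43],[0,0,0],0]
    - [[3.03,-0.05,1.74],[0,0,0],0]

```text
time: 14.88
tool_pos: [0.4702, -0.2088, 0.2904]
tool_rot: [0.011, 0.685, 0.627, 0.371]
contact_force: [-0.6, -1.4, 1.3]
gripper_width: -0.004
grasp_force: 0.9
```

Run:
```python
from h import *
s=state(); print(inbed(s["tool_pos"]),inbed(kp(1.42)[0]),(Bm.T@s["contact_force"]).round(1)); keeper("side")
```

```text
[ -1.04868973 -82.88113418 214.04915745] [-4.90829277e-15 -8.36774956e+01  2.15663276e+02] [ 0.4 -1.5  1.2]
side red at bed [ -1. 158.  35.] px [323. 216.] angle -0.06
```

Request:
jog_arm:
  targets:
    - [[0.38,0,0.35],[0,0,0],0]
    - [[0.72,0,0.74],[0,0,0],0]
    - [[1.04,0,1.14],[0,0,0],0]
    - [[1.33,0,1.57],[0,0,0],0]
    - [[1.58,0,2.02],[0,0,0],0]
    - [[1.8,0,2.49],[0,0,0],0]
    - [[1.99,0,2.97],[0,0,0],0]
    - [[2.13,0,3.46],[0,0,0],0]

```text
time: 15.92
tool_pos: [0.512, -0.1236, 0.2534]
tool_rot: [0.01, 0.685, 0.627, 0.371]
contact_force: [-0.7, -0.9, 0.6]
gripper_width: -0.003
grasp_force: 1.1
```

Run:
```python
from h import *
s=state(); print(inbed(s["tool_pos"]),inbed(kp(.82)[0]),(Bm.T@s["contact_force"]).round(1)); keeper("side")
```

```text
[ -1.21592618   9.86868525 171.90583536] [-1.06345899e-14  9.24205383e+00  1.74298232e+02] [-0.1 -1.   0.7]
side red at bed [ -1. 158.  35.] px [323. 216.] angle -0.06
```

Run:
```python
from h import *
a=grab_frame("side")[0][100:260,260:400]; b=keeper("top")[0][190:350,400:540]
cv2.imwrite("pics/m4.png",cv2.resize(np.hstack([a,b]),None,fx=2.8,fy=2.8)[:,:,::-1])
```

```text
top red at bed [  0. 154.  34.] px [372. 249.] angle -0.07
top red at bed [  4.  24. 181.] px [446. 299.] angle 0.83
```

View pics/m4.png

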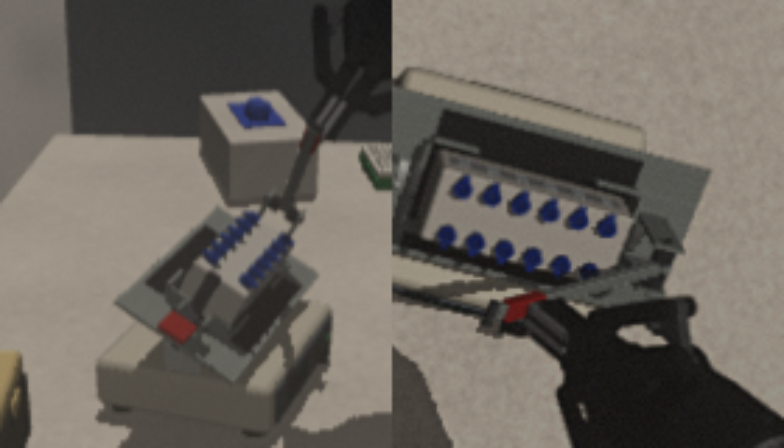

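The fingers are on the red pad (at about (315,140) in the side half, (525,305) in the top half) and the bar follows at 0.83. I continue the swing.

Request:
jog_arm:
  targets:
    - [[0.11,0.05,0.5],[0,0,0],0]
    - [[0.18,0.05,1.02],[0,0,0],0]
    - [[0.21,0.05,1.53],[0,-0.04,0],0]
    - [[0.21,0.05,2.01],[0,-0.57,0],0]
    - [[0.17,0.05,2.49],[0,-1.11,0],0]
    - [[0.09,0.05,2.97],[0,-1.65,0],0]
    - [[-0.02,0.05,3.44],[0,-2.18,0],0]
    - [[-0.16,0.05,3.9],[0,-2.72,0],0]

```text
time: 17.08
tool_pos: [0.5643, -0.0839, 0.1817]
tool_rot: [0.13, 0.743, 0.614, 0.234]
contact_force: [-2.4, -1.5, 1.7]
gripper_width: 0.004
grasp_force: 1.4
```

Run:
```python
from h import *
s=state(); print(inbed(s["tool_pos"]),inbed(kp(.22)[0]),(Bm.T@s["contact_force"]).round(1)); keeper("top")
rowsfor([.16,.11,.07,.04,.02,0,-.015,-.025],kp(.22))
```

```text
[ 0.69101845 61.02259278 89.27888923] [2.85255228e-14 6.09192264e+01 9.15024053e+01] [-0.9 -2.   2.5]
top red at bed [  0. 155.  34.] px [372. 249.] angle -0.07
top red at bed [ 24.   9. 400.] px [483. 367.] angle 1.28
top red at bed [ 18.  -5. 397.] px [491. 374.] angle 1.32
top red at bed [  8.   1. 401.] px [485. 380.] angle 1.3
top red at bed [ 12. -24. 392.] px [503. 378.] angle 1.37
top red at bed [  4.  -9. 399.] px [491. 383.] angle 1.33
top red at bed [ -3. -17. 397.] px [495. 388.] angle 1.35
[[0.0, -0.0, 0.39], [-0.0, -0.43, 0.0], 0]
[[-0.01, -0.0, 0.71], [0.0, -0.79, 0.0], 0]
[[-0.04, -0.0, 0.96], [-0.0, -1.07, 0.0], 0]
[[-0.06, -0.0, 1.16], [-0.0, -1.29, 0.0], 0]
[[-0.08, 0.0, 1.28], [-0.0, -1.43, 0.0], 0]
[[-0.11, -0.0, 1.41], [-0.0, -1.58, 0.0], 0]
[[-0.13, -0.0, 1.51], [-0.0, -1.68, 0.0], 0]
[[-0.14, 0.0, 1.57], [0.0, -1.75, 0.0], 0]
```

Request:
jog_arm:
  targets:
    - [[0,0,0.39],[0,-0.43,0],0]
    - [[-0.01,0,0.71],[0,-0.79,0],0]
    - [[-0.04,0,0.96],[0,-1.07,0],0]
    - [[-0.06,0,1.16],[0,-1.29,0],0]
    - [[-0.08,0,1.28],[0,-1.43,0],0]
    - [[-0.11,0,1.41],[0,-1.58,0],0]
    - [[-0.12,0,1.48],[0,-1.65,0],0]
    - [[-0.12,0,1.48],[0,-1.65,0],0]

```text
time: 18.12
tool_pos: [0.5822, -0.0832, 0.1494]
tool_rot: [0.198, 0.765, 0.595, 0.148]
contact_force: [-1.1, 2.8, 2.2]
gripper_width: 0.002
grasp_force: 1.2
```

Run:
```python
from h import *
s=state(); print(inbed(s["tool_pos"]),inbed(kp(0)[0]),inbed(kp(-.022)[0]),(Bm.T@s["contact_force"]).round(1)); need(*kp(-.022))
```

```text
[ 0.28959737 66.06310792 52.69833645] [-1.09251832e-14  6.60000000e+01  5.65000000e+01] [2.77103154e-14 6.60820298e+01 5.29569548e+01] [-0.5  2.4  2.8]
t 18.12 shift [0.0, -0.01, -0.01] turn [0.0, -0.08, -0.01]
```

Request:
jog_arm:
  targets:
    - [[0,0,0.06],[0,0,0],0]
    - [[0,0,0.06],[0,0,0],0]

```text
time: 18.38
tool_pos: [0.5828, -0.0834, 0.1486]
tool_rot: [0.198, 0.765, 0.595, 0.148]
contact_force: [-5.1, 4.2, 4.9]
gripper_width: 0.002
grasp_force: 3.6
```

Run:
```python
from h import *
s=state(); print(inbed(s["tool_pos"]),(Bm.T@s["contact_force"]).round(1))
```

```text
[ 0.40962379 65.95806266 51.65953884] [-2.8  2.9  7.2]
```

Request:
jog_arm:
  targets:
    - [[0,0,0.06],[0,0,0],0]
    - [[0,0,0.06],[0,0,0],0]

```text
time: 18.62
tool_pos: [0.5832, -0.0835, 0.148]
tool_rot: [0.198, 0.765, 0.595, 0.148]
contact_force: [-11.2, 7.1, 10.7]
gripper_width: -0.003
grasp_force: 8.1
```

Run:
```python
from h import *
s=state(); print(inbed(s["tool_pos"]),(Bm.T@s["contact_force"]).round(1))
```

```text
[ 0.50757224 65.98090027 50.97163893] [-6.   4.2 15.4]
```

It's hard on the buffer. I'll back off and check that it holds.

Request:
jog_arm:
  targets:
    - [[0,0,-0.2],[0,0,0],0]
    - [[0,0,-0.5],[0,0,0],0]
    - [[0,0,-2],[0,0,0],0]
    - [[0,0,-4],[0,0,0],0]
    - [[0,0,-6],[0,0,0],0]
    - [[-4,0,-8],[0,0,0],0]
    - [[-6,-2,-8],[0,0,0],0]
    - [[-6,-2,-8],[0,0,0],0]

```text
time: 19.62
tool_pos: [0.4097, -0.1943, 0.3006]
tool_rot: [0.2, 0.765, 0.595, 0.148]
contact_force: [-0.1, -0.3, 0.4]
gripper_width: -0.002
grasp_force: 0.0
```

Run:
```python
from h import *
s=state(); print(inbed(s["tool_pos"]),s["contact_force"].round(1))
b=keeper("top")[0][170:330,330:540];a=keeper("side")[0][130:290,250:410]
cv2.imwrite("pics/f.png",cv2.resize(np.hstack([a,b]),None,fx=2.1,fy=2.1,interpolation=cv2.INTER_CUBIC)[:,:,::-1])
```

```text
[-50.78021226 -83.4616875  252.7085664 ] [-0.1 -0.3  0.4]
top red at bed [  0. 155.  34.] px [372. 249.] angle -0.07
top red at bed [-0. 73. 55.] px [412. 264.] angle 0.02
side red at bed [-1. 76. 57.] px [340. 196.] angle 0.04
side red at bed [ -1. 157.  34.] px [323. 216.] angle -0.07
```

View pics/f.png

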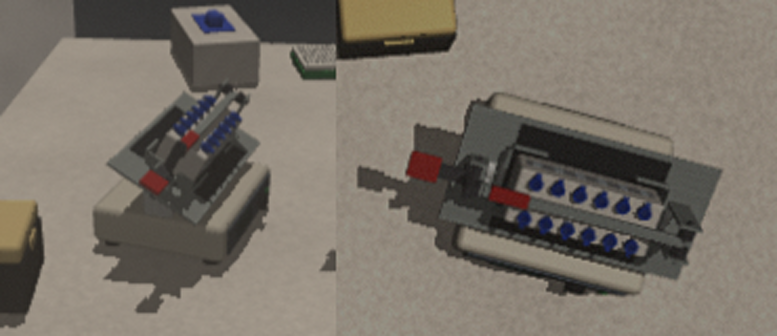

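The bar is latched: both red pads are back at their starting pixels, (412,264) and (372,249) in the top view. The rack lies between the brackets under the bar, and the arm is clear.

```bash
python3 -c "
from h import *
print(job_done())"
```

```text
the job is handed in; nothing more can be done
None
```

The blue-capped rack sits flat in the mixer bed with the keeper bar latched shut over it. The bystanders were left alone, and the job was handed in at about 20 s.

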